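# Pack the contact housing and lift off its outer lid

## Robot

A 6-joint arm with a two-finger parallel gripper is mounted at the origin on the work surface. World frame = base frame: x ahead of the robot, y to its left, z up, the work surface at z = 0. Lengths are in m, angles in rad, forces in N, time in s.
With the tool pointing down it reaches from about 0.3 to 0.875 m from the base axis. Payload 6.4 kg.
Tool frame: the origin (TCP) lies midway between the tips of the shut fingers; the grasp point (between the pads) lies 19 mm behind it; x points along the fingers, y is the direction in which the jaws open and shut, and the axes are right-handed (so a half turn about x gives the same grasp; the last joint's range is limited). The gripper opens to 85 mm and grips with 20 to 120 N. Pads are 22 mm wide; open, the fingers measure 114 mm over their backs; the gripper's body (76 mm by 85 mm) begins 54 mm behind the grasp point. The pads swing forward as they close: fully open they stand 13 mm farther back than shut.
Start: joints at [-0.206, 0.181, 1.607, -0, 1.354, -0.206], TCP at [0.575, 0, 0.199] pointing down, gripper open.
Joint ranges: [-2.99, 2.99], [-0.89, 2.07], [0.3, 2.58], [-1.14, 4.28], [0, 2.63], [-3.12, 3.12]. Speed limits (rad/s): [2.57, 2.57, 3.01, 3.14, 3.14, 3.14].

## Interface

Orientations are given as a unit quaternion [w, x, y, z].
In Python, from bench import ctrl gives the robot as it stands.
- The arm moves only by the tool step_arm, never from a script. Its argument "motion" is a list of rows, each a list of 7 numbers: the shift along the tool's x, y, z in mm, then the turn, a rotation vector about the tool's x, y, z in degrees, then the closure in counts, from 0 (fully open) to 255 (shut). In form: [[tx, ty, tz, rx, ry, rz, hand], ...]. A call has 1 to 10 rows; each row is the pose to reach, as a shift and turn from the pose commanded when the call began, along the tool's axes at that moment; what a row does not reach only later rows make up. A row lasts 1/8 s, in which the tool goes at most 62.5 mm and 10.7 degrees, less where a joint would pass 70% of its speed; a pose out of reach is approached as far as the arm can. A call with a gripper value outside its range is refused whole. The fingers move at their own pace and stop on an object; the grip force is fixed at half the most. Time passes only in rows, so rows that repeat a pose let the fingers close. It gives the time, the measured TCP pose, the force and the opening at its end, in the units of the state.
- ctrl.get_obs(): the state, without advancing time (a new reading comes with each control period).
- ctrl.camera(name): name is "scene" or "side" or "wrist"; returns (picture, depth): 400x640x3 uint8, red, green, blue; 400x640 float32, m along the optical axis (not along the pixel's ray), 0 where there is no reading.
- ctrl.camera_info(name): a dict with "fx", "fy", "cx", "cy" (pixels), "T" (4x4, takes a point from camera to world coordinates); the wrist camera has in their place "hand_eye" (4x4, takes a point from camera to tool coordinates, whose origin is the TCP and whose axes are the tool frame's). Camera axes: x right, y down, z forward; pixel columns grow to the right and rows downward; lengths in m; the calibration is good to about 2 mm. The wrist camera is an equidistant fisheye: a pixel r from the principal point sees the ray r / f radians off the axis. A picture is of the moment at which its call begins: read the wrist's pose just before it. camera_info takes no time and is no camera call.
- ctrl.hand_in(): hands the job in, once; it reports no verdict.
The state is a dict: "time_s": time; "q": joint angles; "dq": joint speeds; "joint_efforts": joint torques, N m; "eef_pos": TCP position; "eef_rot": TCP orientation; "wrist_force": force on the tool from outside, world axes, zero at the start; "torque": the same for the moment, N m; "opening": opening from 0.0 (shut) to 1.0 (fully open).
Only numpy, scipy, OpenCV 4.12 (cv2) and the standard library are available. Lean on these libraries where they do the work, as an engineer would, in place of code of your own. Each camera call takes 0.05 s, during which the arm holds its last target. There are 200 camera calls.

## Task

Build the contact pack inside the round housing: the larger brass disc centred flat on its floor, then the smaller one centred on top of it. Then carry the nested pair of lids over together by the stem, lower it gently (never drop it) until the inner lid is fully seated on the housing's rim, let go, and lift off the outer lid alone by its collar, leaving the inner lid seated and undisturbed. Finish while still holding the outer lid in the gripper, level and higher than the top of the stem, and leave the screwdriver, the bottle and the parts bin alone.

Things in the scene. Friction and masses are not known exactly. Their poses are not given: they have to be found in the camera images.
- housing: Round open aluminium housing, bolted down: outer diameter 136 mm, bore 120 mm, rim 48 mm above the bench, inner floor 8 mm above the bench. Two small clamping feet with bolts stick out to 92 mm from the axis along its own +y and -y, 14 mm high. Origin: centre of its underside, on the bench; z up along its axis.
- large_disc: Larger brass disc, diameter 54 mm, 14 mm thick, about 0.2 kg, lying on the bench. Origin: centre of its underside; z is its axis.
- small_disc: Smaller brass disc, diameter 40 mm, 14 mm thick, about 0.11 kg, lying on the bench. Origin: centre of its underside; z is its axis.
- inner_lid: Inner lid, grey plastic, 0.28 kg, on the bench under the outer lid. From its underside up: tapered plug 8 mm high (diameter 100 to 114 mm) that enters the housing's bore; flange, diameter 140 mm, 8 to 13 mm up, that rests on the housing's rim (seated origin 40 mm above the housing's); boss, diameter 112 mm, to 18 mm; steel stem to 89 mm. Origin: centre of its underside; z up the stem.
- outer_lid: Outer lid, grey metal bell, 0.2 kg, resting loose on the inner lid's flange, its lower edge 13 mm above the inner lid's origin; no catch. Skirt diameter 132 mm, 10 mm high, shoulder sloping up to 22 mm, then a round upright collar, diameter 42 mm, bore 34 mm, from 22 to 50 mm up. Origin: centre of its lower edge; z up.
- stem_top (a point): Centre of the top of the inner lid's round upright stem, diameter 20 mm, which stands up through the outer lid's collar and 26 mm beyond it. Lifting by the stem lifts both lids.
- collar_top (a point): Centre of the top of the outer lid's collar, 50 mm above its lower edge.
- screwdriver: Bystander: screwdriver with black handle, 190 mm long, lying on the bench. Leave it alone.
- glue_bottle: Bystander: white bottle, diameter 36 mm, 85 mm high, standing. Leave it alone.
- parts_bin: Bystander: open blue bin with bolts, 100 x 150 mm, 55 mm high. Leave it alone.
Mind the look-alikes: they are no part of the job. What is shaped like the large_disc but blue or purple is not meant.

How it is judged:
By the outcome, as a careful person would: the job done as asked, in the order asked, and still so for the second after the job is handed in, while the arm keeps its last pose, push and grip.
It also fails if it takes over 72 s, if anything falls off the work surface, if the arm or the gripper's body presses on something with over 40 N, if the wrist force passes 120 N, or if a joint passes its speed limit or range.

## Working session

There is one attempt and no reset: what is moved stays moved. The work goes in short steps, Python scripts to look and compute and a tool call to move; the robot and the scene stay as the last step left them, time stands still between calls to the robot, and variables do not carry over. Pictures are saved under pics/ and viewed, about 8 in all and at most 12, crops included, and the job is handed in when it is done.

Besides the shell and the picture viewer there is one more tool, called as name([rows], argument=value, ...), one row to a line, values as JSON. step_arm: Moves the arm, as the interface text tells. Its arguments: {"type":"object","properties":{"motion":{"type":"array","items":{"type":"array","items":{"type":"number"}}}},"required":["motion"]}

```bash
mkdir -p pics; ls; cat > h.py <<'E'
import numpy as np, cv2
from bench import ctrl
def snap(n,f):
    p,d=ctrl.camera(n); cv2.imwrite(f'pics/{f}.png',p[:,:,::-1]); np.save(f'pics/{f}.npy',d); return p,d
E
python3 - <<'E'
from h import *
np.set_printoptions(precision=4,suppress=True)
o=ctrl.get_obs(); print({k:np.round(v,4) for k,v in o.items()})
for n in ("scene","side","wrist"):
    i=ctrl.camera_info(n);print(n,i); 
p,_=snap("scene","a"); p2,_=snap("side","b")
print(ctrl.get_obs()["time_s"])
E
```

```text
pics
{'time_s': np.float64(0.0), 'q': array([-0.2063,  0.1816,  1.608 ,  0.    ,  1.3538, -0.2063]), 'dq': array([ 0.0012, -0.0002, -0.0002,  0.0002,  0.0019,  0.0012]), 'joint_efforts': array([  0.0003, -44.4869, -35.1341,  -0.0003,   0.0091,   0.    ]), 'eef_pos': array([0.5744, 0.0001, 0.1977]), 'eef_rot': array([ 0.4995,  0.4997,  0.5005, -0.5004]), 'wrist_force': array([ 0.5358, -0.7087, -0.0374]), 'torque': array([0.0057, 0.0107, 0.0098]), 'opening': np.float64(0.9992)}
scene {'fx': 477.22178035012433, 'fy': 477.22178035012433, 'cx': 320.20166946914173, 'cy': 205.58287865170237, 'T': array([[ 0.8674,  0.399 , -0.2974,  0.9397],
       [ 0.4974, -0.7147,  0.4917, -0.5516],
       [-0.0163, -0.5744, -0.8184,  1.0219],
       [ 0.    ,  0.    ,  0.    ,  1.    ]])}
side {'fx': 423.036780936515, 'fy': 423.036780936515, 'cx': 321.7973186566889, 'cy': 204.9628752302072, 'T': array([[-0.877 , -0.2847,  0.3871,  0.2471],
       [-0.4806,  0.5204, -0.7059,  0.6028],
       [-0.0005, -0.8051, -0.5932,  0.5673],
       [ 0.    ,  0.    ,  0.    ,  1.    ]])}
wrist {'fx': 309.70691628693146, 'fy': 309.70691628693146, 'cx': 320.13131932969486, 'cy': 201.20071029761425, 'hand_eye': array([[-0.0002, -0.2674,  0.9636, -0.1753],
       [ 1.    , -0.0006,  0.    , -0.0005],
       [ 0.0006,  0.9636,  0.2674, -0.0667],
       [ 0.    ,  0.    ,  0.    ,  1.    ]])}
0.1
```

View pics/a.png

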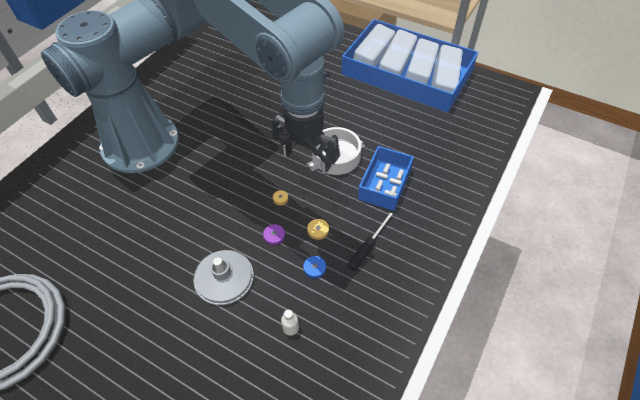

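View pics/b.png

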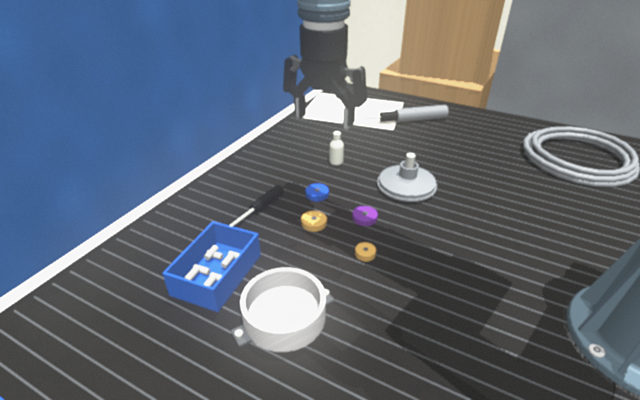

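Candidates for the large disc are brass (318,229), purple (274,234) and blue (314,267) in scene, with the smaller brass at (281,198). By description I choose the brass ones. The lids are at (222,275) and the housing at (338,150), partly hidden by the gripper. Next I measure from both views.

```bash
cat >> h.py <<'E'
def cloud(n,d):
    i=ctrl.camera_info(n); v,u=np.mgrid[0:400,0:640]
    P=np.stack([(u-i['cx'])/i['fx']*d,(v-i['cy'])/i['fy']*d,d],-1)
    return P@i['T'][:3,:3].T+i['T'][:3,3]
def ray(n,u,v,z):
    i=ctrl.camera_info(n); r=i['T'][:3,:3]@np.array([(u-i['cx'])/i['fx'],(v-i['cy'])/i['fy'],1]); t=i['T'][:3,3]
    return t+r*(z-t[2])/r[2]
def circ(xy):
    from scipy.optimize import least_squares
    c=np.median(xy,0)
    s=least_squares(lambda p:np.hypot(*(xy-p[:2]).T)-p[2],[*c,.05],loss='soft_l1',f_scale=.002); return s.x
E
python3 - <<'E'
from h import *
np.set_printoptions(precision=4,suppress=True)
for n,f in (("scene","a"),("side","b")):
    im=cv2.imread(f'pics/{f}.png'); d=np.load(f'pics/{f}.npy'); W=cloud(n,d)
    hsv=cv2.cvtColor(im,cv2.COLOR_BGR2HSV)
    m=cv2.inRange(hsv,(12,90,90),(32,255,255)); m[:,:]*=((W[...,2]<.05)&(W[...,2]>-.01)&(d>0)).astype(np.uint8)
    nn,l,s,c=cv2.connectedComponentsWithStats(m)
    for k in range(1,nn):
        if s[k,4]>40 and W[l==k][:,0].max()<1:
            w=W[l==k]; t=w[w[:,2]>.010]
            print(n,"brass",s[k],c[k],"top z",np.median(w[:,2]),"bbox",t.min(0),t.max(0),"mid",(t.min(0)+t.max(0))[:2]/2, 'ray',ray(n,*c[k],.012))
    # lids and housing seeds
    for name,seed in (("lid",{"scene":(222,280),"side":(407,185)}[n]),("hous",{"scene":(338,150),"side":(285,305)}[n])):
        c0=W[seed[1],seed[0]]; near=np.hypot(W[...,0]-c0[0],W[...,1]-c0[1])<.13
        Z=W[...,2]; print(n,name,"seed",c0, np.histogram(Z[near&(d>0)],bins=np.arange(-.01,.12,.01))[0])
        for lo,hi in ([(.006,.014),(.059,.067),(.084,.095)] if name=="lid" else [(.043,.053)]):
            q=near&(Z>lo)&(Z<hi)&(hsv[...,1]<60)
            if q.sum()>5: w=W[q]; print("  ",lo,hi,q.sum(),w.min(0)[:2],w.max(0)[:2],"mid",(w.min(0)+w.max(0))[:2]/2,"fit",circ(w[:,:2]))
E
```

```text
scene brass [272 190  16  16 180] [280.0778 197.3889] top z 0.012870328946088416 bbox [0.4495 0.0088 0.0102] [0.4867 0.0487 0.0178] mid [0.4681 0.0288] ray [0.4677 0.0267 0.012 ]
scene brass [307 219  22  21 350] [317.66   228.7514] top z 0.01361600088330095 bbox [ 0.5753 -0.0332  0.01  ] [0.6284 0.0201 0.0193] mid [ 0.6019 -0.0066] ray [ 0.6023 -0.0093  0.012 ]
scene lid seed [ 0.4884 -0.2484  0.0351] [3239 3063  275 1395  543   51   81   91   21   60   13    0]
   0.006 0.014 193 [ 0.4004 -0.3571] [ 0.604  -0.1618] mid [ 0.5022 -0.2594] fit [ 0.4747 -0.2315  0.0683]
   0.059 0.067 92 [ 0.457  -0.2529] [ 0.4968 -0.2112] mid [ 0.4769 -0.2321] fit [ 0.4758 -0.2322  0.0183]
   0.084 0.095 62 [ 0.4651 -0.242 ] [ 0.4846 -0.2214] mid [ 0.4749 -0.2317] fit [ 0.4759 -0.2328  0.0073]
scene hous seed [0.6462 0.0075 0.3134] [2885 3232  800  321   31   28   34    0    0    0    0    0]
side brass [ 402   43   91   24 1300] [446.71    54.2092] top z 0.020480552333943747 bbox [ 0.4819 -1.2741  0.01  ] [ 0.8481 -1.2062  0.05  ] mid [ 0.665  -1.2402] ray [ 0.6633 -1.2695  0.012 ]
side brass [300 21
[... 264 characters left out ...]
3 0.0101] [0.4859 0.0504 0.0176] mid [0.4663 0.0303] ray [0.464  0.0341 0.012 ]
side lid seed [ 0.4636 -0.197   0.0304] [ 365 3505  418  764  428   72   85  103   35   42   17    0]
   0.006 0.014 144 [ 0.4064 -0.2586] [ 0.5452 -0.0764] mid [ 0.4758 -0.1675] fit [ 0.4759 -0.2311  0.0679]
   0.059 0.067 102 [ 0.4552 -0.2497] [ 0.4954 -0.209 ] mid [ 0.4753 -0.2293] fit [ 0.4762 -0.2312  0.0184]
   0.084 0.095 49 [ 0.4659 -0.2399] [ 0.4845 -0.2215] mid [ 0.4752 -0.2307] fit [ 0.4754 -0.2307  0.0075]
side hous seed [0.5285 0.2185 0.0107] [ 619 9962 1508  849  871 1565  468    0    0    0    0    0]
   0.043 0.053 1331 [0.4536 0.1656] [0.589  0.3016] mid [0.5213 0.2336] fit [0.5205 0.2345 0.0637]
```

```bash
python3 - <<'E'
from h import *
for nm,n,u,v,z in (("purple","scene",274,234,.012),("blue","scene",315,267,.012),("bottle","side",337,162,0),("sd handle","side",285,190,.01),("sd tip","side",232,225,.005),("bin tl","side",212,226,.055),("bin r","side",259,240,.055),("bin l","side",168,268,.055),("bin b","side",215,280,.055),("foot","side",239,336,.01),("foot2","side",328,295,.01)):
    print(nm,ray(n,u,v,z).round(3))
a=cv2.imread('pics/a.png')[180:290,230:350]; b=cv2.imread('pics/b.png')[170:280,280:400]
cv2.imwrite('pics/c.png',np.vstack([cv2.resize(x,None,fx=2.7,fy=2.7) for x in (a,b)]))
E
```

```text
purple [ 0.515 -0.076  0.012]
blue [ 0.65  -0.105  0.012]
bottle [ 0.674 -0.258  0.   ]
sd handle [ 0.714 -0.071  0.01 ]
sd tip [0.746 0.087 0.005]
bin tl [0.733 0.153 0.055]
bin r [0.63  0.144 0.055]
bin l [0.724 0.277 0.055]
bin b [0.636 0.26  0.055]
foot [0.558 0.305 0.01 ]
foot2 [0.476 0.164 0.01 ]
```

View pics/c.png

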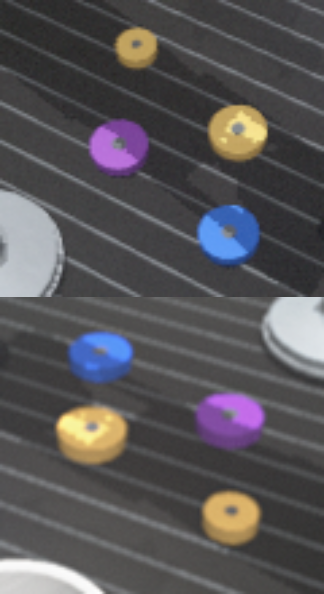

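Crop: the brass large disc (about (238,130) in the upper crop) and the small one (137,45) are clearly distinct from purple and blue. I move above the large disc.

step_arm([
  [30,26,5,0,0,0,0],
  [60,26,5,0,0,0,0],
  [90,26,5,0,0,0,0],
  [90,26,5,0,0,0,0],
  [90,26,5,0,0,0,0],
])

```text
time_s: 0.72
eef_pos: [0.6016, -0.0051, 0.1096]
eef_rot: [0.5, 0.5, 0.5, -0.5]
wrist_force: [-0.6, -0.1, -0.7]
opening: 1.0
```

```bash
cat >> h.py <<'E'
from scipy.spatial.transform import Rotation as Ro
def wcloud(f,view=False):
    "wrist picture -> bgr, world points per pixel"
    o=ctrl.get_obs(); p,d=snap("wrist",f); i=ctrl.camera_info("wrist")
    v,u=np.mgrid[0:400,0:640]; a=(u-i['cx'])/i['fx']; b=(v-i['cy'])/i['fy']; th=np.hypot(a,b)+1e-9
    s=np.tan(np.minimum(th,1.5))/th
    w,x,y,z=o['eef_rot']; R=Ro.from_quat([x,y,z,w]).as_matrix(); H=i['hand_eye']
    A=R@H[:3,:3]; t=R@H[:3,3]+o['eef_pos']
    D=np.stack([a*s,b*s,np.ones_like(a)],-1)@A.T
    return p[:,:,::-1].copy(), D*d[...,None]+t, D, t, o
def onz(D,t,z): return t+D*((z-t[2])/D[...,2:])
def brass(f,ztop,r):
    im,W,D,t,o=wcloud(f); hsv=cv2.cvtColor(im,cv2.COLOR_BGR2HSV)
    m=cv2.inRange(hsv,(12,80,60),(34,255,255)); m=cv2.morphologyEx(m,cv2.MORPH_OPEN,np.ones((3,3)))
    nn,l,s,c=cv2.connectedComponentsWithStats(m); out=[]
    for k in range(1,nn):
        if s[k,4]<150: continue
        q=(l==k)&(abs(W[...,2]-ztop)<.003); w=W[q]
        hull=cv2.convexHull(np.argwhere(l==k)[:,::-1].astype(np.int32))[:,0]
        P=onz(D,t,ztop); 
        print("comp",c[k].round(1),s[k,4],"n",q.sum(),"zmed",np.round(np.median(W[l==k][:,2]),4))
        if q.sum()>30: print("   mid",((w.min(0)+w.max(0))/2).round(4),"size",(w.max(0)-w.min(0)).round(4)," mean",w.mean(0).round(4))
    print("tcp",o['eef_pos'].round(4),"t",o['time_s'],"F",o['wrist_force'].round(1),"open",round(float(o['opening']),3))
    return im,W
E
python3 -c "
from h import *
brass('w1',.014,.027)"
```

```text
comp [179.5 157.5] 1456 n 1139 zmed 0.0137
   mid [0.466  0.0287 0.0137] size [0.0392 0.0387 0.0051]  mean [0.4668 0.0288 0.0139]
comp [316.6 194.3] 2506 n 2238 zmed 0.0139
   mid [ 0.6006 -0.0075  0.0136] size [0.0537 0.0542 0.0051]  mean [ 0.598  -0.0072  0.014 ]
tcp [ 0.6016 -0.0051  0.1096] t 0.725 F [-0.6 -0.1 -0.7] open 1.0
```

View pics/w1.png

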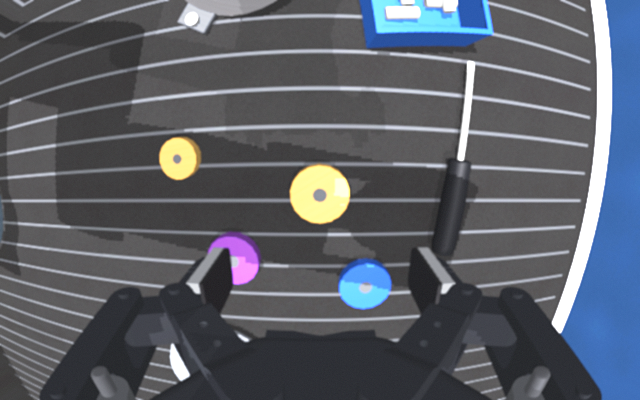

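The wrist view shows the large disc at (320,195), and the other two are clear of the fingers. I grasp it now.

step_arm([
  [50,-1,1.5,0,0,0,0],
  [90,-1,1.5,0,0,0,0],
  [108,-1,1.5,0,0,0,0],
  [109,-1,1.5,0,0,0,0],
  [109,-1,1.5,0,0,0,140],
  [109,-1,1.5,0,0,0,200],
  [109,-1,1.5,0,0,0,200],
  [109,-1,1.5,0,0,0,200],
])

```text
time_s: 1.78
eef_pos: [0.6003, -0.0065, 0.0001]
eef_rot: [0.5, 0.5, 0.5, -0.5]
wrist_force: [-0.9, 0.9, -0.3]
opening: 0.221
```

step_arm([
  [0,0,0,0,0,0,200],
  [-25,0,0,0,0,0,200],
  [-80,0,0,0,0,0,200],
  [-110,-20,-50,0,0,0,200],
  [-110,-35,-110,0,0,0,200],
  [-110,-55,-170,0,0,0,200],
  [-110,-75,-215,0,0,0,200],
  [-110,-80,-240,0,0,0,200],
  [-110,-80,-240,0,0,0,200],
  [-110,-80,-240,0,0,0,200],
])

```text
time_s: 3.02
eef_pos: [0.5202, 0.233, 0.1095]
eef_rot: [-0.5, -0.5, -0.5, 0.5]
wrist_force: [-0.8, -0.1, -0.3]
opening: 0.214
```

```bash
cat >> h.py <<'E'
def ring(W,zr,c0,rmin,rmax):
    m=(abs(W[...,2]-zr)<.004)&(np.hypot(W[...,0]-c0[0],W[...,1]-c0[1])<rmax)&(np.hypot(W[...,0]-c0[0],W[...,1]-c0[1])>rmin)
    w=W[m]; print("ring n",m.sum(),"fit",circ(w[:,:2]).round(4),"mid",((w.min(0)+w.max(0))/2).round(4))
    return m
E
python3 -c "
from h import *
im,W=brass('w2',.10,.027)
ring(W,.048,(.521,.234),.055,.073)
p,d=snap('side','s2'); ring(cloud('side',d),.048,(.521,.234),.055,.073)
p,d=snap('scene','c2'); ring(cloud('scene',d),.048,(.521,.234),.055,.073)"
```

```text
tcp [0.5202 0.233  0.1095] t 3.025 F [-0.8 -0.1 -0.3] open 0.214
ring n 4044 fit [0.5214 0.2321 0.0632] mid [0.5213 0.2317 0.0471]
ring n 1255 fit [0.5207 0.2343 0.0636] mid [0.5216 0.2327 0.0479]
ring n 373 fit [0.5232 0.2314 0.0637] mid [0.5235 0.2322 0.048 ]
```

View pics/w2.png

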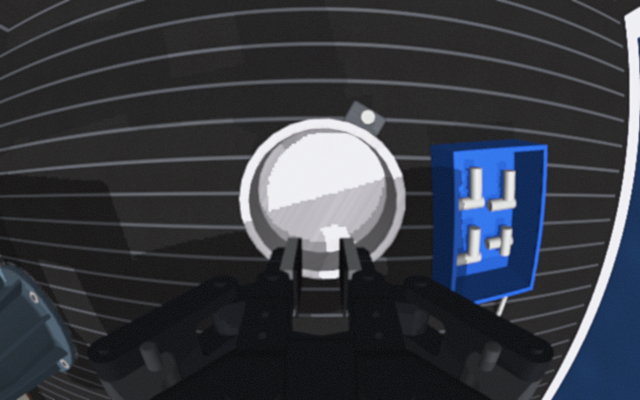

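The grip missed: opening 0.214 is just the commanded value, so the tips were too high when partly open. I go back, look at the disc, and measure tip height at about 60 mm opening.

step_arm([
  [0,20,50,0,0,0,75],
  [0,35,110,0,0,0,75],
  [0,55,170,0,0,0,75],
  [0,75,225,0,0,0,75],
  [0,80,240,0,0,0,75],
  [0,80,240,0,0,0,75],
])

```text
time_s: 3.92
eef_pos: [0.5999, -0.0078, 0.1094]
eef_rot: [-0.499, -0.501, -0.499, 0.501]
wrist_force: [-0.4, 0.8, -0.2]
opening: 0.705
```

```bash
python3 -c "
from h import *
im,W=brass('w3',.014,.027)
o=ctrl.get_obs();e=o['eef_pos']
for n in('side','scene'):
  p,d=snap(n,n+'3'); C=cloud(n,d); m=(abs(C[...,0]-e[0])<.06)&(abs(C[...,1]-e[1])<.03)&(C[...,2]>.05)&(d>0)
  for s in (-1,1):
    w=C[m&((C[...,0]-e[0])*s>0)]
    print(n,s,len(w),np.sort(w[:,2])[[2,10,30]].round(4)-e[2].round(4))
"
```

```text
comp [180.9 155. ] 1459 n 1146 zmed 0.0137
   mid [0.4657 0.0289 0.0136] size [0.0399 0.0393 0.0052]  mean [0.4668 0.0287 0.0139]
comp [318.4 191.1] 2512 n 2229 zmed 0.0139
   mid [ 0.6006 -0.0074  0.0137] size [0.0518 0.0538 0.0054]  mean [ 0.598  -0.0071  0.014 ]
tcp [ 0.5999 -0.0078  0.1094] t 3.925 F [-0.4  0.8 -0.2] open 0.705
side -1 3189 [0.0404 0.0456 0.0505]
side 1 1146 [0.0405 0.0428 0.0477]
scene -1 755 [0.0398 0.0443 0.0529]
scene 1 2940 [0.0424 0.0476 0.058 ]
```

View pics/w3.png

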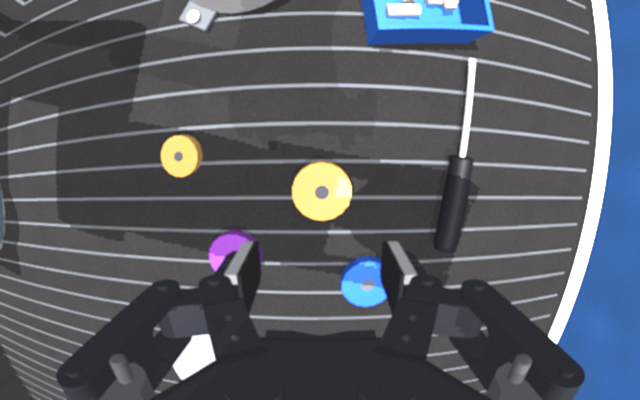

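```bash
python3 -c "
from h import *
a=cv2.imread('pics/side3.png')
d=np.load('pics/side3.npy');C=cloud('side',d);e=ctrl.get_obs()['eef_pos']
i=ctrl.camera_info('side');q=np.linalg.inv(i['T'])@[*e,1];u,v=i['fx']*q[0]/q[2]+i['cx'],i['fy']*q[1]/q[2]+i['cy'];print(u,v)
u,v=int(u),int(v)
cr=a[v-110:v+50,u-100:u+100].copy(); cv2.circle(cr,(100,110),1,(0,0,255),-1)
b=cv2.resize(cr,None,fx=3,fy=3);cv2.imwrite('pics/d3.png',b)
for r in range(v-50,v+10,6): print(r,[('%.0f'%(1e3*C[r,c,2])) for c in range(u-60,u+61,8)])
"
```

```text
313.42808035457654 180.75204126132536
130 ['-1', '1', '3', '1', '212', '217', '214', '223', '231', '228', '1', '239', '2', '3', '2', '3']
136 ['-2', '3', '2', '2', '199', '204', '197', '-0', '2', '220', '210', '228', '4', '2', '1', '3']
142 ['4', '1', '1', '1', '1', '191', '182', '2', '2', '209', '202', '216', '3', '-0', '0', '1']
148 ['0', '1', '2', '2', '2', '175', '170', '1', '-1', '195', '198', '201', '2', '0', '2', '-0']
154 ['1', '2', '1', '0', '2', '162', '158', '1', '1', '182', '182', '31', '3', '1', '1', '2']
160 ['2', '1', '1', '-0', '1', '2', '3', '3', '-0', '170', '170', '12', '1', '1', '1', '1']
166 ['0', '1', '1', '2', '2', '2', '3', '1', '2', '159', '1', '2', '2', '1', '0', '5']
172 ['3', '2', '2', '0', '3', '2', '1', '1', '567', '1', '3', '2', '1', '4', '1', '1']
178 ['1', '3', '3', '-0', '1', '4', '2', '1', '2', '1', '1', '1', '2', '2', '2', '1']
184 ['2', '2', '2', '2', '0', '1', '2', '0', '14', '2', '1', '2', '3', '1', '0', '2']
```

View pics/d3.png

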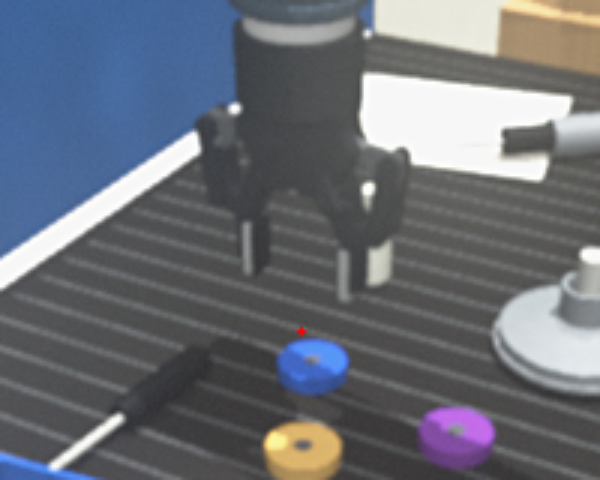

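The side crop shows the fingertips well above the reported TCP point (red, at (300,330)), by about 40 mm at this opening. The real tips are therefore shorter than described. I check the lateral centre too.

```bash
cat >> h.py <<'E'
def tips(f='t'):
    o=ctrl.get_obs();e=o['eef_pos']; print('tcp',e.round(4),'t',o['time_s'],'F',o['wrist_force'].round(1),'open',round(float(o['opening']),3))
    for n in ('side','scene'):
        p,d=snap(n,f+n); C=cloud(n,d)
        m=(abs(C[...,0]-e[0])<.06)&(abs(C[...,1]-e[1])<.03)&(C[...,2]>max(e[2]+.02,.02))&(C[...,2]<e[2]+.075)&(d>0)
        nn,l,s,c=cv2.connectedComponentsWithStats(m.astype(np.uint8))
        for k in range(1,nn):
            if s[k,4]>40:
                w=C[l==k]; print(n,s[k,4],'zmin',(np.percentile(w[:,2],1)-e[2]).round(4),'x',(np.percentile(w[:,0],[3,97])-e[0]).round(4),'y',(np.percentile(w[:,1],[3,97])-e[1]).round(4))
E
python3 -c "
from h import *
tips('t4')"
```

```text
tcp [ 0.5993 -0.005   0.1094] t 4.075 F [ 0.7 -0.2  0.2] open 0.712
side 169 zmin 0.0405 x [0.0296 0.0432] y [-0.0087  0.0119]
side 165 zmin 0.0402 x [-0.0436 -0.0295] y [-0.0059  0.0127]
scene 86 zmin 0.0403 x [-0.0416 -0.0289] y [-0.0112  0.0111]
scene 63 zmin 0.04 x [0.0307 0.0445] y [-0.0112  0.0031]
```

Lateral centring is good. I redo the grasp 36 mm lower.

step_arm([
  [50,1,0.5,0,0,0,0],
  [100,1,0.5,0,0,0,0],
  [130,1,0.5,0,0,0,0],
  [146,1,0.5,0,0,0,0],
  [146,1,0.5,0,0,0,0],
  [146,1,0.5,0,0,0,80],
  [146,1,0.5,0,0,0,200],
  [146,1,0.5,0,0,0,200],
  [146,1,0.5,0,0,0,200],
])

```text
time_s: 5.3
eef_pos: [0.6028, -0.0072, -0.0341]
eef_rot: [0.501, 0.501, 0.499, -0.499]
wrist_force: [-0.1, 0.8, 5.6]
opening: 0.607
```

step_arm([
  [-15,0,0,0,0,0,200],
  [-50,0,0,0,0,0,200],
  [-90,-5,-20,0,0,0,200],
  [-100,-20,-70,0,0,0,200],
  [-100,-40,-120,0,0,0,200],
  [-100,-60,-180,0,0,0,200],
  [-100,-75,-220,0,0,0,200],
  [-100,-79,-240,0,0,0,200],
  [-100,-79,-240,0,0,0,200],
  [-100,-79,-240,0,0,0,200],
])

```text
time_s: 6.55
eef_pos: [0.5228, 0.232, 0.0639]
eef_rot: [0.5, 0.5, 0.5, -0.5]
wrist_force: [0.0, -0.3, -2.2]
opening: 0.605
```

```bash
python3 -c "
from h import *
im,W=brass('w5',.12,.027)
e=ctrl.get_obs()['eef_pos']
ring(W,.048,(.521,.234),.055,.073)
for n in ('side','scene'):
  p,d=snap(n,n+'5'); C=cloud(n,d); h=cv2.cvtColor(p,cv2.COLOR_RGB2HSV); m=cv2.inRange(h,(12,80,60),(34,255,255))>0
  m&=(abs(C[...,0]-e[0])<.06)&(abs(C[...,1]-e[1])<.06)&(C[...,2]>.05)
  w=C[m]; print(n,m.sum(), np.percentile(w,[2,98],axis=0).round(4) if m.sum() else '')
"
```

```text
comp [320. 260.] 9246 n 0 zmed 0.112
tcp [0.5228 0.232  0.0639] t 6.55 F [ 0.  -0.3 -2.2] open 0.605
ring n 4679 fit [0.5214 0.2318 0.0633] mid [0.5214 0.2352 0.0471]
side 713 [[0.498  0.2113 0.1014]
 [0.5459 0.2593 0.115 ]]
scene 258 [[0.4976 0.2057 0.1004]
 [0.5459 0.2557 0.1153]]
```

View pics/w5.png

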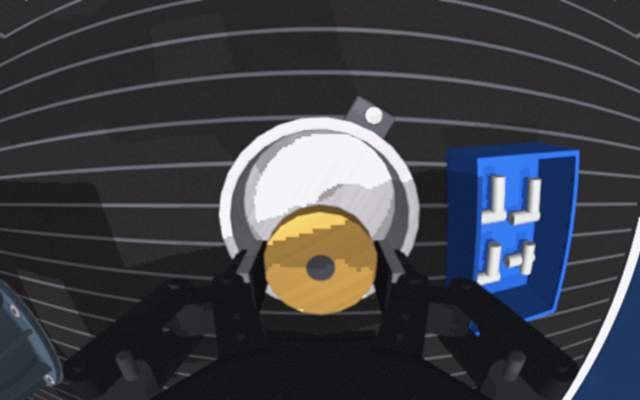

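The disc is held level at (320,260). I compute its centre precisely from the same image.

```bash
python3 -c "
from h import *
im,W=brass('w6',.1125,.027)
"
```

```text
comp [320.  259.9] 9251 n 8651 zmed 0.1117
   mid [0.522  0.2316 0.1123] size [0.0522 0.0546 0.0056]  mean [0.522  0.2338 0.1117]
tcp [0.5226 0.2317 0.0636] t 6.7 F [ 0.1 -0.3 -3. ] open 0.607
```

step_arm([
  [40,-0.5,0,0,0,0,200],
  [70,-0.5,0,0,0,0,200],
  [82,-0.5,0,0,0,0,200],
  [87,-0.5,0,0,0,0,200],
  [89,-0.5,0,0,0,0,200],
  [90,-0.5,0,0,0,0,200],
  [91,-0.5,0,0,0,0,200],
])

```text
time_s: 7.62
eef_pos: [0.5223, 0.2333, -0.0262]
eef_rot: [0.5, 0.5, 0.5, -0.499]
wrist_force: [-3.9, -0.7, 10.6]
opening: 0.606
```

Contact with the floor. I release partially and lift straight up.

step_arm([
  [-1,0,0,0,0,0,70],
  [-1,0,0,0,0,0,50],
  [-1,0,0,0,0,0,50],
  [-15,0,0,0,0,0,50],
  [-50,0,0,0,0,0,50],
  [-100,0,0,0,0,0,50],
  [-130,-10,30,0,0,0,0],
  [-130,-10,30,0,0,0,0],
])

```text
time_s: 8.62
eef_pos: [0.5136, 0.2024, 0.1065]
eef_rot: [0.501, 0.502, 0.498, -0.499]
wrist_force: [-0.3, 1.2, -0.5]
opening: 0.999
```

```bash
python3 -c "
from h import *
im,W=brass('w7',.022,.027)
ring(W,.048,(.521,.234),.055,.073)
"
```

```text
comp [329.6 159.7] 2806 n 2795 zmed 0.022
   mid [0.5218 0.2331 0.0218] size [0.052  0.0527 0.0047]  mean [0.5217 0.2333 0.022 ]
comp [275.1 328.3] 197 n 0 zmed 0.006
tcp [0.5136 0.2024 0.1065] t 8.625 F [-0.3  1.2 -0.5] open 0.999
ring n 5161 fit [0.5214 0.2318 0.0631] mid [0.5212 0.2315 0.0472]
```

Large disc centred within about 1 mm of the housing axis, and flat (top at z 0.022). Now the small disc.

step_arm([
  [0,-15,55,0,0,0,0],
  [0,-32,115,0,0,0,0],
  [10,-46,174,0,0,0,0],
  [60,-46,174,0,0,0,0],
  [110,-46,174,0,0,0,0],
  [130,-46,174,0,0,0,0],
  [137,-46,174,0,0,0,0],
  [137,-46,174,0,0,0,80],
  [137,-46,174,0,0,0,220],
  [137,-46,174,0,0,0,220],
])

```text
time_s: 9.93
eef_pos: [0.4667, 0.029, -0.033]
eef_rot: [0.501, 0.5, 0.499, -0.499]
wrist_force: [-1.9, 0.1, 3.1]
opening: 0.439
```

step_arm([
  [0,0,0,0,0,0,220],
  [0,0,0,0,0,0,220],
  [-15,0,0,0,0,0,220],
  [-60,0,0,0,0,0,220],
  [-100,10,-40,0,0,0,220],
  [-110,25,-100,0,0,0,220],
  [-110,40,-160,0,0,0,220],
  [-110,55,-204,0,0,0,220],
  [-110,55,-204,0,0,0,220],
  [-110,55,-204,0,0,0,220],
])

```text
time_s: 11.18
eef_pos: [0.5201, 0.2328, 0.0761]
eef_rot: [0.5, 0.5, 0.5, -0.5]
wrist_force: [-0.5, -1.2, -0.9]
opening: 0.435
```

```bash
python3 -c "
from h import *
im,W=brass('w8',.1205,.027)
ring(W,.048,(.521,.234),.055,.073)
e=ctrl.get_obs()['eef_pos']
for n in ('side','scene'):
  p,d=snap(n,n+'8'); C=cloud(n,d); h=cv2.cvtColor(p,cv2.COLOR_RGB2HSV); m=cv2.inRange(h,(12,80,60),(34,255,255))>0
  m&=(abs(C[...,0]-e[0])<.06)&(abs(C[...,1]-e[1])<.06)&(C[...,2]>.05)
  w=C[m]; print(n,m.sum(), np.percentile(w,[1,99],axis=0).round(4) if m.sum() else '')
"
```

```text
comp [321.1 238.7] 7991 n 3981 zmed 0.1224
   mid [0.5195 0.2325 0.1205] size [0.0382 0.0403 0.006 ]  mean [0.5196 0.2345 0.1226]
tcp [0.5201 0.2328 0.0761] t 11.175 F [-0.5 -1.2 -0.9] open 0.435
ring n 4549 fit [0.5214 0.2318 0.0633] mid [0.5214 0.2322 0.0471]
side 409 [[0.5006 0.217  0.1112]
 [0.5372 0.2532 0.1479]]
scene 151 [[0.5009 0.2112 0.1085]
 [0.5372 0.2491 0.1282]]
```

step_arm([
  [40,2,0,0,0,0,220],
  [68,2,0,0,0,0,220],
  [79,2,0,0,0,0,220],
  [83,2,0,0,0,0,220],
  [85,2,0,0,0,0,220],
  [86,2,0,0,0,0,220],
  [87,2,0,0,0,0,220],
])

```text
time_s: 12.2
eef_pos: [0.523, 0.2332, -0.0107]
eef_rot: [0.5, 0.5, 0.5, -0.5]
wrist_force: [-0.1, 0.5, -0.4]
opening: 0.438
```

step_arm([
  [0.5,0,0,0,0,0,220],
  [1,0,0,0,0,0,220],
  [1.5,0,0,0,0,0,220],
])

```text
time_s: 12.58
eef_pos: [0.5231, 0.2332, -0.011]
eef_rot: [0.5, 0.5, 0.5, -0.5]
wrist_force: [-7.3, -2.6, 16.1]
opening: 0.44
```

step_arm([
  [-1,0,0,0,0,0,120],
  [-1,0,0,0,0,0,80],
  [-1,0,0,0,0,0,70],
  [-1,0,0,0,0,0,70],
  [-15,0,0,0,0,0,70],
  [-60,0,0,0,0,0,70],
  [-110,0,0,0,0,0,70],
  [-130,0,30,0,0,0,0],
  [-130,0,30,0,0,0,0],
])

```text
time_s: 13.7
eef_pos: [0.5245, 0.2022, 0.1204]
eef_rot: [0.501, 0.502, 0.498, -0.499]
wrist_force: [-0.3, 0.7, -0.2]
opening: 1.005
```

```bash
python3 -c "
from h import *
im,W=brass('w9',.036,.027)
ring(W,.048,(.521,.234),.055,.073)
hs=cv2.cvtColor(im,cv2.COLOR_BGR2HSV);m=(cv2.inRange(hs,(12,80,60),(34,255,255))>0)&(W[...,2]<.026)&(W[...,2]>.018)&(abs(W[...,1]-.233)<.04)
w=W[m];print('large',w.min(0),w.max(0),(w.min(0)+w.max(0))/2)
cv2.imwrite('pics/w9c.png',cv2.resize(im[60:300,200:460],None,fx=2,fy=2))
"
```

```text
comp [317.  157.3] 2588 n 1581 zmed 0.0354
   mid [0.5223 0.233  0.0356] size [0.0383 0.0387 0.0045]  mean [0.5224 0.2331 0.036 ]
tcp [0.5245 0.2022 0.1204] t 13.7 F [-0.3  0.7 -0.2] open 1.005
ring n 4653 fit [0.5215 0.2317 0.0632] mid [0.5215 0.2317 0.0472]
large [0.49583193 0.20721545 0.01941998] [0.54780874 0.25870767 0.02410582] [0.52182033 0.23296156 0.0217629 ]
```

View pics/w9c.png

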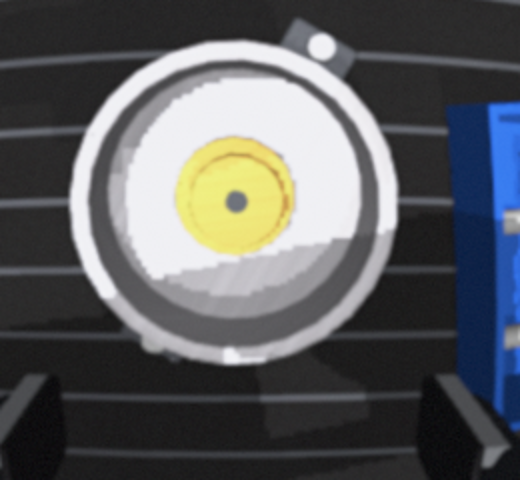

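The pack is good: small disc at (235,200) in the crop, concentric on the large disc, both within about 1 mm of the housing axis. I move above the lids.

step_arm([
  [-20,-5,50,0,0,0,0],
  [-20,-12,110,0,0,0,0],
  [-20,-20,170,0,0,0,0],
  [-20,-27,230,0,0,0,0],
  [-20,-35,290,0,0,0,0],
  [-20,-40,350,0,0,0,0],
  [-10,-45,405,0,0,0,0],
  [-3,-47,435,0,0,0,0],
  [-3,-47,435,0,0,0,0],
  [-3,-47,435,0,0,0,0],
])

```text
time_s: 15.0
eef_pos: [0.4753, -0.2307, 0.1193]
eef_rot: [0.499, 0.5, 0.501, -0.5]
wrist_force: [-0.9, -0.2, 0.3]
opening: 1.001
```

```bash
cat >> h.py <<'E'
def lid(W,z0,c0):
    "circle fits on flange, collar top, stem top; z0 = inner lid origin height"
    r=np.hypot(W[...,0]-c0[0],W[...,1]-c0[1])
    for n,z,lo,hi in (("flange",.013,.064,.074),("skirt",.023,.055,.068),("collar",.063,.012,.026),("stem",.089,0,.016)):
        m=(abs(W[...,2]-z0-z)<.0035)&(r<hi)&(r>=lo); w=W[m]
        if len(w)>20: print(n,len(w),"fit",circ(w[:,:2]).round(4),"mid",((w.min(0)+w.max(0))/2).round(4),"zmed",np.median(w[:,2]).round(4))
E
python3 -c "
from h import *
im,W,D,t,o=wcloud('w10'); lid(W,0,(.4757,-.2317)); print(o['eef_pos'])
tips('t10')
"
```

```text
flange 795 fit [ 0.4745 -0.2345  0.0688] mid [ 0.4751 -0.2135  0.0129] zmed 0.013
skirt 4150 fit [ 0.4749 -0.2328  0.0607] mid [ 0.4744 -0.2336  0.0237] zmed 0.0244
collar 698 fit [ 0.4744 -0.2331  0.0188] mid [ 0.4742 -0.2329  0.0621] zmed 0.0628
stem 608 fit [ 0.4744 -0.2327  0.0069] mid [ 0.4743 -0.2332  0.0882] zmed 0.089
[ 0.47527504 -0.23069852  0.11934682]
tcp [ 0.4755 -0.2305  0.1197] t 15.05 F [-0.3  0.4 -0.6] open 1.0
side 91 zmin 0.048 x [0.0431 0.0557] y [-0.0085  0.0129]
side 85 zmin 0.0479 x [-0.0555 -0.0421] y [-0.0036  0.0122]
scene 67 zmin 0.048 x [-0.0478 -0.0408] y [-0.0107  0.0087]
scene 46 zmin 0.046 x [0.0443 0.0568] y [-0.0107 -0.0013]
```

step_arm([
  [40,-0.5,1,0,0,0,60],
  [70,-0.5,1,0,0,0,100],
  [84,-0.5,1,0,0,0,120],
  [88,-0.5,1,0,0,0,140],
  [88,-0.5,1,0,0,0,160],
  [88,-0.5,1,0,0,0,255],
  [88,-0.5,1,0,0,0,255],
  [88,-0.5,1,0,0,0,255],
])

```text
time_s: 16.15
eef_pos: [0.4754, -0.2335, 0.0333]
eef_rot: [0.501, 0.5, 0.499, -0.5]
wrist_force: [-2.8, 1.8, 5.8]
opening: 0.211
```

step_arm([
  [-1,0,0,0,0,0,255],
  [-6,0,0,0,0,0,255],
  [-15,0,0,0,0,0,255],
  [-15,0,0,0,0,0,255],
])

```text
time_s: 16.65
eef_pos: [0.4756, -0.2334, 0.0479]
eef_rot: [0.501, 0.5, 0.499, -0.5]
wrist_force: [0.4, -0.3, -5.7]
opening: 0.212
```

```bash
python3 -c "
from h import *
im,W,D,t,o=wcloud('w11'); lid(W,.015,(.4747,-.2325)); print(o['eef_pos'],o['wrist_force'],o['torque'],o['opening'])
for n in ('side','scene'):
  p,d=snap(n,n+'11');print(n);lid(cloud(n,d),.015,(.4747,-.2325))
cv2.imwrite('pics/s11.png',cv2.resize(cv2.imread('pics/side11.png')[80:230,320:500],None,fx=3,fy=3))
"
```

```text
flange 1338 fit [ 0.4748 -0.2349  0.0693] mid [ 0.4742 -0.203   0.0277] zmed 0.0275
skirt 6833 fit [ 0.4748 -0.2328  0.0605] mid [ 0.4749 -0.2336  0.0384] zmed 0.039
collar 859 fit [ 0.4751 -0.2328  0.019 ] mid [ 0.4749 -0.2218  0.0771] zmed 0.0774
stem 1609 fit [ 0.4748 -0.2317  0.0073] mid [ 0.4748 -0.2336  0.104 ] zmed 0.1036
[ 0.47558844 -0.23337984  0.04793524] [ 0.38835569 -0.261045   -5.69725693] [-0.01916843 -0.02967853  0.02648526] 0.21170697207359257
side
flange 231 fit [ 0.4759 -0.2318  0.068 ] mid [ 0.4757 -0.2121  0.028 ] zmed 0.0283
skirt 395 fit [ 0.4754 -0.231   0.0617] mid [ 0.4763 -0.2309  0.038 ] zmed 0.0393
collar 48 fit [ 0.4759 -0.2309  0.0189] mid [ 0.4762 -0.225   0.0773] zmed 0.0773
stem 49 fit [ 0.4749 -0.2299  0.0084] mid [ 0.4738 -0.2299  0.1037] zmed 0.1041
scene
flange 213 fit [ 0.4744 -0.2305  0.0682] mid [ 0.4786 -0.232   0.028 ] zmed 0.0272
skirt 523 fit [ 0.4751 -0.2315  0.0608] mid [ 0.4755 -0.2315  0.038 ] zmed 0.0378
collar 41 fit [ 0.4763 -0.2323  0.0186] mid [ 0.4785 -0.2381  0.0773] zmed 0.0763
```

View pics/s11.png

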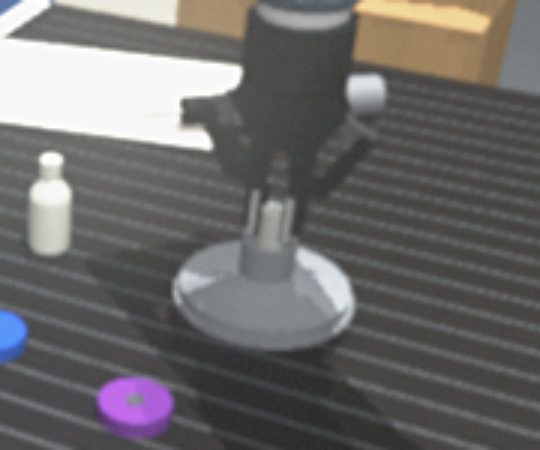

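Both lids are held level and 15 mm up (side crop: stem at (272,215) between the fingers). I carry them over gently.

step_arm([
  [-15,0,0,0,0,0,255],
  [-45,0,0,0,0,0,255],
  [-72,0,-10,0,0,0,255],
  [-80,2,-30,0,0,0,255],
  [-80,6,-60,0,0,0,255],
  [-80,10,-100,0,0,0,255],
  [-80,14,-140,0,0,0,255],
  [-80,18,-180,0,0,0,255],
  [-80,22,-220,0,0,0,255],
  [-80,26,-260,0,0,0,255],
])

```text
time_s: 18.05
eef_pos: [0.5, 0.0294, 0.1265]
eef_rot: [0.5, 0.5, 0.501, -0.5]
wrist_force: [0.5, 0.2, -5.8]
opening: 0.208
```

step_arm([
  [0,4,-40,0,0,0,255],
  [0,8,-80,0,0,0,255],
  [0,12,-120,0,0,0,255],
  [0,16,-155,0,0,0,255],
  [0,18,-180,0,0,0,255],
  [0,20,-195,0,0,0,255],
  [0,20.5,-203,0,0,0,255],
  [0,20.5,-205,0,0,0,255],
  [0,20.5,-205,0,0,0,255],
  [0,20.5,-205,0,0,0,255],
])

```text
time_s: 19.3
eef_pos: [0.5216, 0.2313, 0.1271]
eef_rot: [-0.5, -0.5, -0.5, 0.5]
wrist_force: [-0.1, 0.3, -4.9]
opening: 0.207
```

```bash
python3 -c "
from h import *
im,W,D,t,o=wcloud('w12'); lid(W,.095,(.5215,.232)); print(o['eef_pos'],o['eef_rot'],o['wrist_force'],o['opening'],o['time_s'])
ring(W,.048,(.5215,.232),.055,.073)
for n in ('side','scene'):
  p,d=snap(n,n+'12');print(n);lid(cloud(n,d),.095,(.5215,.232));ring(cloud(n,d),.048,(.5215,.232),.055,.073)
"
```

```text
flange 1456 fit [0.5205 0.2298 0.0692] mid [0.5208 0.2647 0.1069] zmed 0.1068
skirt 6816 fit [0.5209 0.2316 0.0605] mid [0.5204 0.2308 0.118 ] zmed 0.1182
collar 803 fit [0.5207 0.2314 0.019 ] mid [0.5204 0.2426 0.1567] zmed 0.1566
stem 1580 fit [0.5211 0.2328 0.0073] mid [0.5216 0.2308 0.184 ] zmed 0.1828
[0.5216072  0.23131181 0.12709541] [-0.49977833 -0.50018949 -0.49972487  0.50030706] [-0.05938711  0.31828647 -4.90556903] 0.20728678584584556 19.3
  return _methods._mean(a, axis=axis, dtype=dtype,
  ret = um.true_divide(
Traceback (most recent call last):
  File "h.py", line 42, in ring
    w=W[m]; print("ring n",m.sum(),"fit",circ(w[:,:2]).round(4),"mid",((w.min(0)+w.max(0))/2).round(4))
                                         ~~~~^^^^^^^^^
  File "h.py", line 15, in circ
    s=least_squares(lambda p:np.hypot(*(xy-p[:2]).T)-p[2],[*c,.05],loss='soft_l1',f_scale=.002); return s.x
ValueError: Initial guess is outside of provided bounds
```

The lid is aligned to within 1 mm. I lower it with small steps near seating.

step_arm([
  [15,0.5,0,0,0,0,255],
  [30,0.5,0,0,0,0,255],
  [40,0.5,0,0,0,0,255],
  [45,0.5,0,0,0,0,255],
  [48,0.5,0,0,0,0,255],
  [50,0.5,0,0,0,0,255],
  [51.5,0.5,0,0,0,0,255],
  [52.5,0.5,0,0,0,0,255],
])

```text
time_s: 20.35
eef_pos: [0.5222, 0.2321, 0.0748]
eef_rot: [0.5, 0.5, 0.5, -0.5]
wrist_force: [-1.0, 0.8, -6.1]
opening: 0.21
```

step_arm([
  [0.5,0,0,0,0,0,255],
  [1,0,0,0,0,0,255],
  [1,0,0,0,0,0,255],
])

```text
time_s: 20.72
eef_pos: [0.5221, 0.2321, 0.0737]
eef_rot: [0.5, 0.5, 0.5, -0.5]
wrist_force: [-1.4, 0.3, -4.2]
opening: 0.205
```

step_arm([
  [0.5,0,0,0,0,0,255],
  [1,0,0,0,0,0,255],
  [1,0,0,0,0,0,255],
])

```text
time_s: 21.1
eef_pos: [0.5218, 0.2321, 0.0734]
eef_rot: [0.5, 0.5, 0.5, -0.5]
wrist_force: [-4.6, -0.1, 3.6]
opening: 0.209
```

```bash
python3 -c "
from h import *
im,W,D,t,o=wcloud('w13'); lid(W,.040,(.5215,.232)); print(o['eef_pos'],o['wrist_force'],o['time_s'])
"
```

```text
flange 1442 fit [0.5209 0.2305 0.0692] mid [0.5217 0.2644 0.0537] zmed 0.053
skirt 6810 fit [0.521  0.232  0.0606] mid [0.5206 0.2315 0.0635] zmed 0.0645
collar 853 fit [0.5208 0.2323 0.019 ] mid [0.5206 0.2435 0.1022] zmed 0.1028
stem 1598 fit [0.5212 0.2337 0.0073] mid [0.5215 0.2316 0.129 ] zmed 0.129
[0.5217843  0.23214204 0.07335811] [-4.61645974 -0.06285372  3.64694498] 21.1
```

It is seated: flange 0.053 and stem top 0.129, exactly the nominal values, with contact force present. I press slightly more, then let go and check.

step_arm([
  [0.5,0,0,0,0,0,255],
  [0.3,0,0,0,0,0,180],
  [0,0,0,0,0,0,120],
  [0,0,0,0,0,0,60],
  [0,0,0,0,0,0,0],
  [0,0,0,0,0,0,0],
  [0,0,0,0,0,0,0],
])

```text
time_s: 22.02
eef_pos: [0.522, 0.232, 0.0725]
eef_rot: [-0.5, -0.5, -0.5, 0.5]
wrist_force: [0.1, -0.0, -0.4]
opening: 0.999
```

```bash
python3 -c "
from h import *
im,W,D,t,o=wcloud('w14'); lid(W,.040,(.5215,.232)); print(o['eef_pos'],o['wrist_force'],o['time_s'],o['opening'])
tips('t14')
for n in ('t14side','t14scene'):
  C=cloud(n[3:],np.load('pics/'+n+'.npy')); print(n); lid(C,.04,(.5215,.232))
"
```

```text
flange 1458 fit [0.5209 0.2304 0.0693] mid [0.5214 0.2645 0.0527] zmed 0.0529
skirt 7895 fit [0.5211 0.232  0.0605] mid [0.5208 0.2317 0.0638] zmed 0.0644
collar 1409 fit [0.5208 0.2328 0.0186] mid [0.5209 0.2342 0.1021] zmed 0.1027
stem 1462 fit [0.5211 0.2332 0.0069] mid [0.5212 0.2326 0.1283] zmed 0.129
[0.52200783 0.23198807 0.07253477] [ 0.11363627 -0.01689518 -0.37915822] 22.025 0.9990608725722498
tcp [0.522  0.232  0.0725] t 22.075 F [ 0.8  0.5 -0. ] open 0.998
side 185 zmin 0.048 x [0.0419 0.0552] y [-0.0097  0.0118]
side 619 zmin 0.0202 x [-0.0208  0.0163] y [-0.0154  0.0213]
side 156 zmin 0.0498 x [-0.0566 -0.0437] y [-0.0043  0.0119]
scene 60 zmin 0.0462 x [-0.0545 -0.041 ] y [-0.0116  0.0107]
scene 200 zmin 0.0203 x [-0.0171  0.0194] y [-0.02   0.017]
scene 47 zmin 0.0474 x [0.0443 0.0572] y [-0.0105  0.0056]
t14side
flange 543 fit [0.5214 0.2335 0.0679] mid [0.5191 0.2427 0.053 ] zmed 0.0541
skirt 1021 fit [0.5208 0.2337 0.0621] mid [0.5211 0.2337 0.063 ] zmed 0.065
collar 195 fit [0.5204 0.2341 0.0188] mid [0.5204 0.2336 0.1028] zmed 0.1034
stem 125 fit [0.5208 0.2346 0.0074] mid [0.5212 0.2342 0.1289] zmed 0.13
t14scene
flange 148 fit [0.5218 0.2329 0.0677] mid [0.5231 0.2205 0.053 ] zmed 0.0529
skirt 332 fit [0.5222 0.232  0.0613] mid [0.5216 0.2328 0.063 ] zmed 0.0637
collar 54 fit [0.5226 0.2318 0.0191] mid [0.5228 0.2315 0.1027] zmed 0.1031
stem 36 fit [0.5221 0.2322 0.0071] mid [0.5221 0.2327 0.129 ] zmed 0.1285
```

Seating is confirmed after release. Now the collar grasp.

step_arm([
  [10,-0.5,-0.5,0,0,0,0],
  [20,-0.5,-0.5,0,0,0,0],
  [26,-0.5,-0.5,0,0,0,0],
  [28,-0.5,-0.5,0,0,0,0],
  [28,-0.5,-0.5,0,0,0,0],
  [28,-0.5,-0.5,0,0,0,70],
  [28,-0.5,-0.5,0,0,0,110],
  [28,-0.5,-0.5,0,0,0,200],
  [28,-0.5,-0.5,0,0,0,200],
  [28,-0.5,-0.5,0,0,0,200],
])

```text
time_s: 23.42
eef_pos: [0.5218, 0.2326, 0.0453]
eef_rot: [0.5, 0.5, 0.5, -0.5]
wrist_force: [-1.9, -0.6, 5.7]
opening: 0.479
```

step_arm([
  [-1,0,0,0,0,0,200],
  [-3,0,0,0,0,0,200],
  [-6,0,0,0,0,0,200],
  [-10,0,0,0,0,0,200],
  [-10,0,0,0,0,0,200],
])

```text
time_s: 24.05
eef_pos: [0.5219, 0.2326, 0.0551]
eef_rot: [0.5, 0.5, 0.5, -0.5]
wrist_force: [0.1, -0.0, -2.0]
opening: 0.477
```

```bash
python3 -c "
from h import *
im,W,D,t,o=wcloud('w15'); lid(W,.050,(.5215,.232)); print(o['eef_pos'],o['wrist_force'],o['torque'],o['opening'])
lid(W,.040,(.5215,.232))
"
```

```text
skirt 8723 fit [0.5214 0.232  0.0605] mid [0.5214 0.2316 0.073 ] zmed 0.0741
collar 2318 fit [0.5213 0.2327 0.0191] mid [0.5215 0.2335 0.113 ] zmed 0.1125
[0.52189465 0.2326048  0.05506494] [ 0.08292214 -0.02937664 -2.02391849] [-0.00222796 -0.02622574  0.03919244] 0.4770391474472186
flange 1281 fit [0.5212 0.2285 0.0712] mid [0.5193 0.2827 0.0526] zmed 0.0529
collar 803 fit [0.5213 0.2347 0.0187] mid [0.5216 0.2363 0.103 ] zmed 0.1033
stem 1801 fit [0.5211 0.2334 0.007 ] mid [0.521  0.2326 0.1281] zmed 0.129
```

The outer lid is up 10 mm on its own, and the stem top is still at 0.129. I lift straight up.

step_arm([
  [-10,0,0,0,0,0,200],
  [-30,0,0,0,0,0,200],
  [-55,0,0,0,0,0,200],
  [-80,0,0,0,0,0,200],
  [-105,0,0,0,0,0,200],
  [-120,0,0,0,0,0,200],
  [-125,0,0,0,0,0,200],
  [-125,0,0,0,0,0,200],
  [-125,0,0,0,0,0,200],
])

```text
time_s: 25.22
eef_pos: [0.5208, 0.2323, 0.1784]
eef_rot: [-0.5, -0.499, -0.5, 0.501]
wrist_force: [-0.7, 0.3, -3.0]
opening: 0.48
```

```bash
python3 -c "
from h import *
o=ctrl.get_obs();print(o['eef_pos'],o['eef_rot'],o['wrist_force'],o['opening'],o['time_s'])
for n in ('side','scene'):
  p,d=snap(n,n+'16'); C=cloud(n,d); print(n); lid(C,.04,(.5215,.232)); print('outer'); lid(C,.175,(.5215,.232))
cv2.imwrite('pics/f.png',cv2.resize(cv2.imread('pics/side16.png')[60:400,130:430],None,fx=1.7,fy=1.7))
"
```

```text
[0.52079863 0.23233567 0.17839469] [-0.49958976 -0.49940251 -0.50039001  0.50061666] [-0.66474113  0.3016694  -2.98715888] 0.48002306605868394 25.225
side
flange 868 fit [0.5211 0.2335 0.0672] mid [0.5212 0.234  0.053 ] zmed 0.0542
stem 41 fit [-46.3165  66.1124  80.8245] mid [0.52   0.2382 0.1288] zmed 0.1286
outer
flange 186 fit [0.5207 0.2328 0.0656] mid [0.5086 0.2543 0.1889] zmed 0.1897
skirt 1404 fit [0.5205 0.2332 0.0608] mid [0.5202 0.2338 0.198 ] zmed 0.1985
collar 214 fit [0.5207 0.2338 0.0194] mid [0.5214 0.2324 0.2379] zmed 0.2368
scene
flange 228 fit [0.5221 0.2321 0.0671] mid [0.5231 0.2321 0.0531] zmed 0.053
outer
flange 38 fit [0.5214 0.2323 0.0652] mid [0.53   0.213  0.1889] zmed 0.1899
skirt 372 fit [0.5215 0.2326 0.0609] mid [0.5216 0.2309 0.198 ] zmed 0.1974
collar 58 fit [0.5209 0.2312 0.0192] mid [0.5208 0.232  0.2376] zmed 0.2358
```

View pics/f.png

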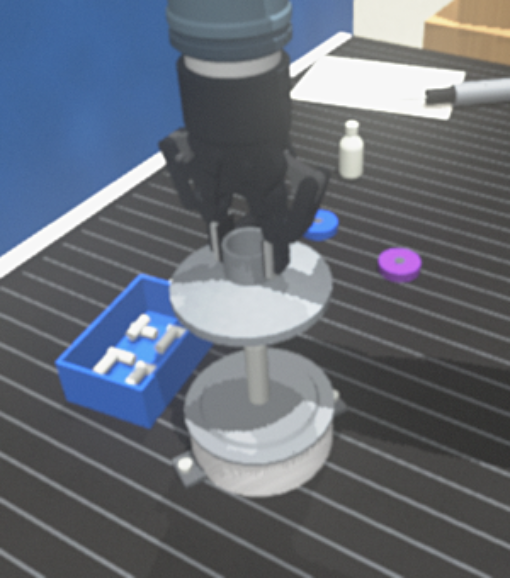

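The picture shows the inner lid seated on the housing at (260,410), its stem upright, and the outer lid held level above it at (250,290), clear of the stem top.

```bash
python3 -c "
from bench import ctrl
print(ctrl.hand_in())"
```

```text
the job is handed in; nothing more can be done
None
```

The job is done and handed in at about 25 s on the robot clock, and the final checks passed.

**What I did:**
- The large brass disc went flat on the housing floor, then the small one on top. Both measured within about 1.5 mm of the housing axis.
- I carried both lids over together by the stem and lowered them until they touched the rim.
- I let go, gripped the collar and lifted the outer lid straight up.

**Last checks:**
- **Inner lid:** it is still seated, with its flange top at 53 mm and the stem top at 129 mm. Both match the nominal values.
- **Outer lid:** it is held level, with its lower edge at about 188 mm, above the stem top.
- **Other things:** the screwdriver, the bottle and the bin were not touched.

**What went wrong or disagreed:**
- **First grasp:** the first grip on the large disc closed on air and moved nothing. The real fingertips sit about 35 mm behind the stated tool point (measured 40 mm back at 60 mm opening). I measured this and allowed for it on every later grasp.
- **Cameras:** the views disagreed by 1–2 mm, so I mostly relied on the wrist camera for relative positions.

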